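# Present the filter plate from a latched filter housing

## Robot

A 6-joint arm with a two-finger parallel gripper is mounted at the origin on a cart in front of the work surface, level with it; the furniture and walls round the work are solid. World frame = base frame: x ahead of the robot, y to its left, z up, the work surface at z = 0. Lengths are in mm, angles in rad, forces in N, time in s.
With the tool pointing down it reaches from about 350 to 775 mm from the base axis. Payload 7.3 kg.
Tool frame: the origin (TCP) lies between the finger pads; the fingertips stand 25 mm ahead of it and the grasp point (between the pads) lies 6 mm ahead of it; z points along the fingers, y is the line along which they close (so a half turn about z gives the same grasp; the last joint's range is limited). The gripper opens to 92 mm and grips with 3 to 60 N. Pads are 19 mm wide; open, the fingers measure 130 mm over their backs; the gripper's body (75 mm by 190 mm) begins 47 mm behind the grasp point.
Start: joints at [-1.436, 0.342, 1.524, -0, 1.275, -0.146], TCP at [145.512, -504.449, 251.741] pointing down, gripper open.
Joint ranges: [-2.53, 2.53], [-0.77, 2.02], [0.04, 2.7], [-1, 4.14], [0.28, 2.66], [-3.11, 3.11]. Speed limits (rad/s): [2.57, 2.57, 3.14, 3.14, 3.14, 3.14].

## Interface

Orientations are given as [roll, pitch, yaw] about the fixed x, y, z axes, in that order (R = Rz(yaw) Ry(pitch) Rx(roll)).
In Python, from plant import bot gives the robot as it stands.
- The arm moves only by the tool play_rows, never from a script. Its argument "commands" is a list of rows, each an object of numbers: "x", "y", "z": the shift along the tool's x, y, z in m; "twist": the turn about the tool's z in degrees. In form: [{"x": .., "y": .., "z": .., "twist": ..}, ...]. A call has exactly 8 rows; each row is the pose to reach, as a shift and turn from the pose commanded when the call began, along the tool's axes at that moment; what a row does not reach only later rows make up. A row lasts 1/10 s, in which the tool goes at most 50 mm and 8.59 degrees, less where a joint would pass 70% of its speed; a pose out of reach is approached as far as the arm can. A call with a gripper value outside its range is refused whole. "jaw" is the closure, from 0 (fully open) to 1 (shut), set as the call begins (left out, the last holds). The fingers move at their own pace and stop on an object; the grip force is fixed at half the most. Time passes only in rows, so rows that repeat a pose let the fingers close, or fill a call up. It gives the time, the measured TCP pose, the force, the opening and the grip force at its end, in the units of the state.
- bot.get_obs(): the state, without advancing time (a new reading comes with each control period).
- bot.capture(name): name is "scene" or "top" or "wrist"; returns a dict with "pixels" (420x560x3 uint8, red, green, blue), "fx", "fy", "cx", "cy" (pixels), "eye" and "rotation" of the camera in the world. Camera axes: x right, y down, z forward; pixel columns grow to the right and rows downward; lengths in mm; the calibration is good to about 2 mm. A picture is of the moment at which its call begins. There is no depth.
- bot.close_job(): hands the job in; it is judged then, once.
The state is a dict: "time": time; "joint_positions": joint angles; "dq": joint speeds; "tau": joint torques, N m; "tool_pos": TCP position; "tcp_rot": TCP orientation; "contact_force": force on the tool from outside, world axes, zero at the start; "moment": the same for the moment, N m; "grip_width": finger opening in mm; "finger_force": force on a finger pad.
Only numpy, scipy, OpenCV 4.12 (cv2) and the standard library are available. Lean on these libraries where they do the work, as an engineer would, in place of code of your own. Each camera call takes 0.05 s, during which the arm holds its last target. There are 200 camera calls.

## Task

Swing the hasp off the filter housing's cover flap until its blade lies along the housing's side, then lift the flap until it stands open by itself, leaning back past upright, and draw the filter plate straight up out of its guides. Present the plate at the inspection light pad: finish while still holding it in the gripper, still and hanging upright over the middle of the pad, its broad face parallel to the pad's long side and its lower edge about 12 cm above the pad. Leave hasp and flap open, and do not shift the other things on the bench.

Things in the scene. Friction and masses are not known exactly. Their poses are not given: they have to be found in the camera images.
- housing: grey box-shaped filter housing fixed to the bench: 130 (its x) x 150 (its y) x 95 mm high, walls and floor 6 mm. Origin at the centre of its underside, z up; its front (vent slots) faces its own -x, hose port on +y, hasp on -y. Upright guides (12 mm gap) at the middles of front and far walls hold the filter plate in the housing's x-z plane
- hasp (a joint): swing hasp, steel blade with an upright black knob near its end, on an upright pivot at the housing's -y side. Rad: 0 = blade along the housing's +y, over the flap's catch, blocking the flap; grows as the knob swings to the housing's front (anticlockwise from above); 1.57 = along the side wall, clear of the flap; stop 2.0. Starts at 0 to 0.3. Under 1 N at the knob, stays where left
- hasp_knob (a point): centre of the hasp's round knob (14 mm diameter, upright; it stands up 30 mm from near the blade's underside, top at 137 mm above the bench); 37 mm from the pivot axis
- hasp_pivot (a point): point on the hasp's vertical pivot axis at the height of the knob's centre; in the housing's frame at (-20, -88, 122) mm. The blade is 14 wide and 4 thick, its underside 104 and its top 108 mm above the bench
- flap (a joint): cover flap, 6 mm aluminium plate 132 x 152 mm hinged along the housing's far (+x) top rim. Angle in rad: 0 = shut, 1.57 = upright, stop at 1.85 leaning back. Stiff hinge: stays where left (about 1 to 2 N at the tab to move it)
- flap_tab (a point): grip point on the flap's lift tab: flat black tab 24 wide (housing's y), 8 thick, sticking out 42 mm beyond the middle of the flap's front edge in the flap's plane, about 99 mm above the bench when shut; the point is 16 mm from the tab's end. It can be pinched across its 24 mm width from above and turns between the fingers
- flap_hinge (a point): middle of the flap's hinge line (along the housing's y), 95 mm above the bench; the tab point is 159 mm from it
- filter_plate: the filter plate, loose, 0.1 kg, hidden under the flap, standing on the housing's floor in the guides: 80 long (its x) x 8 thick (its y) x 58 mm high, with a grip tab 28 x 8 mm rising 22 mm above its middle (80 mm high in all). Origin at the centre of its underside, z up. Pinch the tab across its 8 mm thickness
- filter_center (a point): point at the centre of the filter plate, half-way (40 mm) up its 80 mm, same axes as the plate; the grip tab's middle lies 29 mm above it, the plate's lower edge 40 mm below it
- light_pad: flat inspection light pad fixed to the bench, black frame with a white panel: 90 (its x) x 150 (its y, the long side) x 9 mm. Origin at the centre of its underside. (To the right of the work, around x 0.6, y -0.3, a fixed rack post stands up over 1 m, with shelves behind it from 0.3 m up: keep the arm clear)
- pad_top (a point): centre of the pad's upper face, 9 mm above the bench, axes as the pad
- stop_clock: bystander, leave alone: white bench timer lying flat, 66x62x19 mm; origin at the centre of its underside
- dish: bystander, leave alone: flat round clear petri dish, 61 across, 14 high mm; origin at the centre of its underside
- beaker: bystander, leave alone: clear beaker, 54 across, 70 high mm; origin at the centre of its underside
- pen: bystander, leave alone: marker pen lying flat, 136 long, 12 thick mm; origin at the centre of its underside

How it is judged:
By the outcome, as a careful person would: the job done as asked, in the order asked, and still so for the second after the job is handed in, while the arm keeps its last pose, push and grip.
It also fails if it takes over 67 s, if anything falls off the work surface, if the arm or the gripper's body presses on something with over 40 N, if the wrist force passes 120 N, or if a joint passes its speed limit or range.

## Working session

There is one attempt and no reset: what is moved stays moved. The work goes in short steps, Python scripts to look and compute and a tool call to move; the robot and the scene stay as the last step left them, time stands still between calls to the robot, and variables do not carry over. Pictures are saved under pics/ and viewed, at most 10 in all, crops included, and the job is handed in when it is done.

Besides the shell and the picture viewer there is one more tool, called after "Call:" as name(argument=value, ...), one argument or row to a line, values as JSON. play_rows: Moves the arm, as the interface text tells. Its arguments: {"type":"object","properties":{"commands":{"type":"array"},"jaw":{"type":"number"}},"required":["commands"]}

```bash
ls; mkdir -p pics; cat > h.py <<'E'
import numpy as np, cv2
from plant import bot
def cap(n,f=None):
    c=bot.capture(n)
    if f: cv2.imwrite('pics/'+f,cv2.cvtColor(c['pixels'],cv2.COLOR_RGB2BGR))
    return c
def ray(c,u,v,z):
    d=np.array(c['rotation'])@np.array([(u-c['cx'])/c['fx'],(v-c['cy'])/c['fy'],1.])
    e=np.array(c['eye']); return e+d*(z-e[2])/d[2]
def proj(c,p):
    q=np.array(c['rotation']).T@(np.array(p)-np.array(c['eye'])); return c['fx']*q[0]/q[2]+c['cx'],c['fy']*q[1]/q[2]+c['cy']
E
python3 - <<'E'
from h import *
a=cap('top','top.png'); b=cap('scene','scene.png')
for c in (a,b): print({k:np.round(c[k],3).tolist() for k in c if k!='pixels'})
print(bot.get_obs())
E
```

```text
pics
{'fx': 478.129, 'fy': 478.129, 'cx': 274.6, 'cy': 203.766, 'eye': [436.67, 120.937, 1592.465], 'rotation': [-3.098, -0.017, -1.546]}
{'fx': 506.413, 'fy': 506.413, 'cx': 278.531, 'cy': 208.238, 'eye': [-373.444, 641.49, 819.021], 'rotation': [-2.18, -0.025, -2.108]}
{'time': 0.1, 'joint_positions': array([-1.43598151e+00,  3.42659247e-01,  1.52490504e+00, -2.45283699e-07,
        1.27542164e+00, -1.45978035e-01]), 'dq': array([-1.30338975e-05, -1.66648743e-03, -3.35051492e-03, -1.12796022e-03,
       -5.65566786e-04,  1.06190635e-03]), 'tau': array([ 1.77812974e-03, -4.32003558e+01, -2.44694853e+01,  7.19103031e-02,
        5.26375172e-02, -4.35712275e-05]), 'tool_pos': array([ 145.47453722, -504.1009659 ,  251.11696934]), 'tcp_rot': array([-3.14021417e+00, -2.02433520e-04,  2.80792787e-01]), 'contact_force': array([ 0.36236424, -0.36870266,  0.03011221]), 'moment': array([ 0.01739768,  0.0054966 , -0.00753916]), 'finger_force': 0.0, 'grip_width': 91.5701836120503}
```

View pics/top.png

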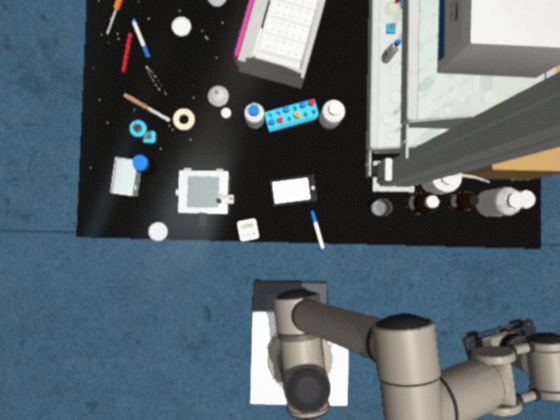

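View pics/scene.png

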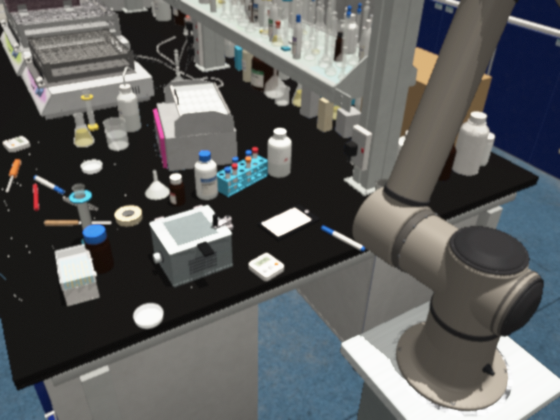

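Top view: housing near (203,191), hasp knob at about (228,198), pad near (293,190), clock (248,230), pen (317,229), dish (158,231). The scene view shows the front with its tab at (207,250). Now I'll measure using an enlarged crop.

```bash
python3 - <<'E'
s=open('h.py').read()
s=s.replace("    if f:","    from scipy.spatial.transform import Rotation as R\n    c['rotation']=R.from_euler('xyz',c['rotation']).as_matrix()\n    if f:")
open('h.py','w').write(s)
E
python3 - <<'E'
from h import *
a=cap('top'); im=a['pixels'][:,:,::-1].copy()
g=cv2.cvtColor(im,cv2.COLOR_BGR2GRAY)
m=((g>90)*255).astype(np.uint8); m[:,:100]=0;m[:,340:]=0;m[:150]=0;m[245:]=0
for c in cv2.findContours(m,cv2.RETR_EXTERNAL,cv2.CHAIN_APPROX_NONE)[0]:
    if cv2.contourArea(c)<60: continue
    r=cv2.minAreaRect(c); bx=cv2.boxPoints(r)
    z=101 if abs(r[0][0]-203)<20 and abs(r[0][1]-191)<20 else 12
    print(np.round(r[0],1),np.round(ray(a,*r[0],z)[:2]),'corners',[np.round(ray(a,*p,z)[:2]).tolist() for p in bx])
cv2.imwrite('pics/crop.png',cv2.resize(im[150:250,140:340],None,fx=4,fy=4,interpolation=cv2.INTER_CUBIC))
E
```

```text
[160.5 232.5] [402. 468.] corners [[359.0, 664.0], [435.0, 667.0], [445.0, 270.0], [369.0, 268.0]]
[248.1 231.8] [411. 180.] corners [[447.0, 223.0], [462.0, 157.0], [376.0, 137.0], [361.0, 204.0]]
[314.3 229.4] [425. -38.] corners [[472.0, 2.0], [487.0, -32.0], [377.0, -78.0], [363.0, -44.0]]
[293.5 190. ] [553.  34.] corners [[582.0, 110.0], [603.0, -32.0], [525.0, -43.0], [503.0, 98.0]]
[204.5 190.5] [538. 316.] corners [[609.0, 410.0], [614.0, 226.0], [467.0, 222.0], [462.0, 405.0]]
[128.3 174.4] [591. 580.] corners [[528.0, 644.0], [669.0, 626.0], [653.0, 517.0], [513.0, 535.0]]
```

View pics/crop.png

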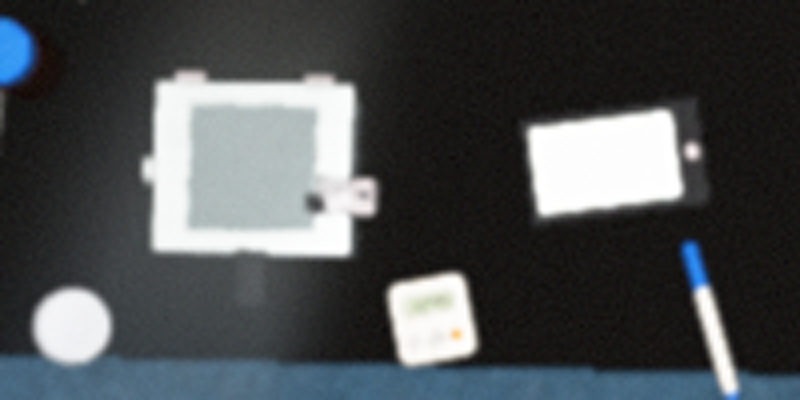

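The crop shows the flap with corners (155,83),(354,84),(352,255),(152,250), the knob at (316,202), the tab at (250,285), and the pad frame corners at (525,123),(698,98),(707,203),(536,218).

```bash
python3 - <<'E'
from h import *
from scipy.spatial.transform import Rotation as R
a=cap('top')
P=lambda u,v,z:ray(a,139.6+u/4,149.6+v/4,z)[:2]
f=[P(u,v,101) for u,v in [(155,83),(354,84),(352,255),(152,250)]]
print('flap',np.round(f,1).tolist(),np.round(np.mean(f,0),1))
w=(f[0]-f[1]+f[3]-f[2]); print('yaw from y dir',np.arctan2(-w[0],w[1]), 'x dir',(lambda d:np.arctan2(d[1],d[0]))(f[0]-f[3]+f[1]-f[2]))
p=[P(u,v,9) for u,v in [(525,123),(698,98),(707,203),(536,218)]]
w=(p[0]-p[1]+p[3]-p[2]); print('pad',np.mean(p,0),np.arctan2(-w[0],w[1]))
print('knob',P(316,202,137),'pivot',P(360,198,110),'tab',P(250,285,103))
o=bot.get_obs(); Rt=R.from_euler('xyz',o['tcp_rot']).as_matrix(); print(Rt)
w=bot.capture('wrist'); print(w['eye'],w['rotation'])
E
```

```text
flap [[598.8, 399.5], [602.2, 244.5], [468.5, 242.1], [468.4, 397.4]] [534.5 320.9]
yaw from y dir 0.011061118423451078 x dir 0.016662472450727932
pad [554.51981981  32.57756497] 0.1421369940836635
knob [507.32647491 267.71088032] pivot [512.61849533 236.50073055] tab [443.16281564 320.33217829]
[[ 9.60830605e-01  2.77136316e-01 -1.01011391e-04]
 [ 2.77136293e-01 -9.60830200e-01  8.95044765e-04]
 [ 1.50994614e-04 -8.87980326e-04 -9.99999594e-01]]
[ 218.70847078 -483.06659081  384.0207687 ] [ 2.84801059e+00 -9.86999647e-05 -1.29007203e+00]
```

Call:
play_rows(
  commands=[
    {"x": 0.037,"y": -0.033,"z": 0,"twist": -8},
    {"x": 0.074,"y": -0.066,"z": 0,"twist": -16},
    {"x": 0.111,"y": -0.099,"z": 0,"twist": -24},
    {"x": 0.148,"y": -0.132,"z": 0,"twist": -32},
    {"x": 0.185,"y": -0.165,"z": 0,"twist": -40},
    {"x": 0.222,"y": -0.198,"z": 0,"twist": -48},
    {"x": 0.259,"y": -0.231,"z": 0,"twist": -56},
    {"x": 0.296,"y": -0.264,"z": 0,"twist": -64},
  ],
  jaw=0.7,
)

```text
time: 1.05
tool_pos: [357.4, -166.9, 252.0]
tcp_rot: [3.141, 0.0, 1.403]
contact_force: [1.3, -1.0, -0.2]
grip_width: 32.6
finger_force: 0.0
```

Call:
play_rows(
  commands=[
    {"x": 0.049,"y": 0.003,"z": 0,"twist": -8},
    {"x": 0.098,"y": 0.006,"z": 0,"twist": -16},
    {"x": 0.147,"y": 0.01,"z": 0,"twist": -24},
    {"x": 0.196,"y": 0.013,"z": 0,"twist": -32},
    {"x": 0.245,"y": 0.016,"z": 0,"twist": -40},
    {"x": 0.294,"y": 0.019,"z": 0,"twist": -48},
    {"x": 0.343,"y": 0.023,"z": 0,"twist": -56},
    {"x": 0.39,"y": 0.026,"z": 0,"twist": -61.5},
  ],
)

```text
time: 1.85
tool_pos: [449.6, 213.3, 251.7]
tcp_rot: [3.141, 0.0, 2.477]
contact_force: [1.7, -0.7, 1.2]
grip_width: 27.5
finger_force: 0.0
```

```bash
python3 - <<'E'
from h import *
w=cap('wrist','w1.png'); o=bot.get_obs(); print(o['tool_pos'],o['tcp_rot'],w['eye'])
for n,p in dict(knob=(507,268,137),pivot=(516,233,110),tab=(441,320,103)).items(): print(n,proj(w,p))
E
```

```text
[450.60560044 218.85308719 251.55559747] [ 3.13723761e+00 -1.26401878e-03  2.48348707e+00] [385.79166813 261.1591976  384.37946662]
knob (np.float64(392.5486455704961), np.float64(222.11005341779654))
pivot (np.float64(351.5426133003566), np.float64(244.36628641227927))
tab (np.float64(389.4343327823304), np.float64(96.25900687712668))
```

View pics/w1.png

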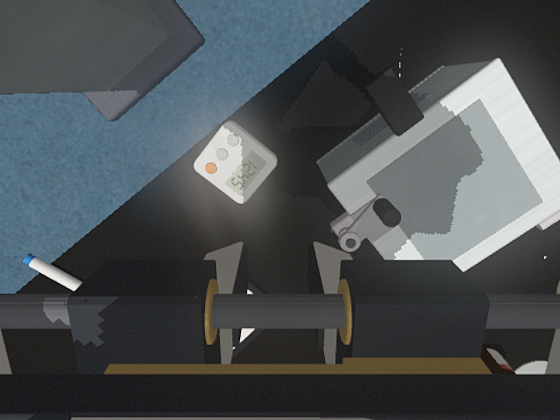

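The wrist view shows the knob top at about (387,213), the pivot at (350,241), the tab running from (382,75) to (405,130), and flap corners at (499,59) and (329,184).

```bash
python3 - <<'E'
from h import *
w=cap('wrist')
r=lambda u,v,z:np.round(ray(w,u,v,z)[:2],1)
print('knob',r(387,213,137),'pivot',r(350,241,112),'tab root/end',r(408,125,103),r(382,79,103))
a,b=r(499,59,101),r(329,184,101);print('corners',a,b,'yaw',np.arctan2(-(a-b)[0],(a-b)[1]),np.linalg.norm(a-b))
o=bot.get_obs(); print(o['tool_pos'],o['tcp_rot'])
E
```

```text
knob [499.8 275.1] pivot [513.  240.5] tab root/end [467.2 326. ] [428.3 328.5]
corners [468. 402.] [468.7 253.8] yaw 0.004723311703115896 148.20165316216955
[449.872262   215.65947326 251.23990602] [ 3.14010019e+00 -6.58920968e-04  2.47903072e+00]
```

```bash
python3 - <<'E'
from h import *
for i in range(3):
    w=cap('wrist','w2.png'); o=bot.get_obs()
    g=cv2.cvtColor(w['pixels'],cv2.COLOR_RGB2GRAY); m=(g<45).astype(np.uint8); s=m[185:240,360:410]
    n,l,st,ce=cv2.connectedComponentsWithStats(s); 
    print(w['eye'],np.round(o['tool_pos'],1),[(st[k][4],ce[k]+[360,185]) for k in range(1,n) if st[k][4]>100])
r=lambda u,v,z:np.round(ray(w,u,v,z)[:2],1)
cv2.imwrite('pics/w2c.png',cv2.resize(w['pixels'][40:280,300:560,::-1],None,fx=2.5,fy=2.5))
E
```

```text
[386.00733686 263.21147557 384.0068439 ] [449.4 213.3 251.1] []
[385.75830153 261.25164675 383.83157449] [449.1 211.7 251.1] []
[385.71113564 259.93043341 383.8732912 ] [449.1 210.7 251.3] []
```

View pics/w2c.png

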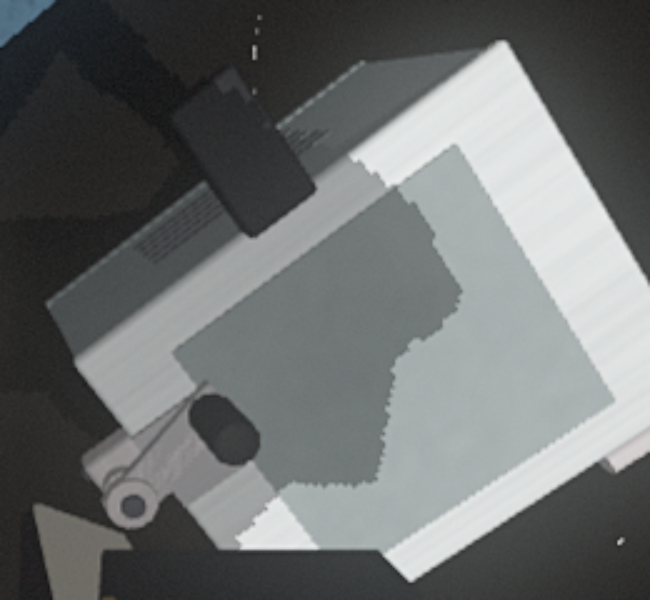

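The close crop shows the knob top at (395,218) in full-image pixels, the pivot top at (353,242), the tab root and end at (413,124) and (381,78), and flap corners at (502,57) and (330,185).

```bash
python3 - <<'E'
from h import *
w=cap('wrist')
r=lambda u,v,z:np.round(ray(w,u,v,z)[:2],1)
print(w['eye'],'knob',r(395,218,137),'pivot',r(353,242,112),'tab root/end',r(413,124,103),r(381,78,103))
a,b=r(502,57,101),r(330,185,101);print('corners',a,b,'yaw',np.arctan2(-(a-b)[0],(a-b)[1]),np.linalg.norm(a-b))
o=bot.get_obs(); print(o['tool_pos'],o['tcp_rot'])
E
```

```text
[385.78074598 259.07504665 384.02490982] knob [504.9 268.1] pivot [513.3 232.3] tab root/end [468.1 320. ] [426.7 319.5]
corners [468.1 394.6] [468.2 244.8] yaw 0.0006675566431613466 149.80003337783342
[449.1852696  210.1450179  251.48915062] [-3.14060200e+00 -1.26830643e-04  2.47006806e+00]
```

Call:
play_rows(
  commands=[
    {"x": -0.003,"y": 0.026,"z": 0,"twist": 0},
    {"x": -0.005,"y": 0.052,"z": 0.01,"twist": 0},
    {"x": -0.008,"y": 0.079,"z": 0.03,"twist": 0},
    {"x": -0.008,"y": 0.079,"z": 0.05,"twist": 0},
    {"x": -0.008,"y": 0.079,"z": 0.06,"twist": 0},
    {"x": -0.008,"y": 0.079,"z": 0.07,"twist": 0},
    {"x": -0.008,"y": 0.079,"z": 0.075,"twist": 0},
    {"x": -0.008,"y": 0.079,"z": 0.08,"twist": 0},
  ],
)

```text
time: 2.95
tool_pos: [505.1, 267.4, 172.1]
tcp_rot: [3.141, 0.001, 2.47]
contact_force: [-0.0, -0.2, 0.8]
grip_width: 27.4
finger_force: 0.0
```

```bash
python3 - <<'E'
from h import *
w=cap('wrist','w3.png'); o=bot.get_obs(); print(o['tool_pos'],o['tcp_rot'],o['grip_width'])
print(proj(w,(505,268,137)))
E
```

```text
[504.75983615 267.42170515 171.35972004] [-3.14150851e+00  1.02245005e-04  2.47054620e+00] 27.857842313724806
(np.float64(282.15260079439105), np.float64(255.66291968762533))
```

View pics/w3.png

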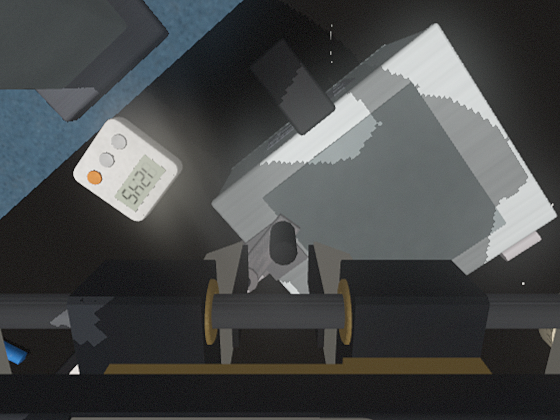

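The knob at (284,250) sits between the finger tips (240–315), so I can go down.

Call:
play_rows(
  commands=[
    {"x": 0,"y": 0,"z": 0.01,"twist": 0},
    {"x": 0,"y": 0,"z": 0.02,"twist": 0},
    {"x": 0,"y": 0,"z": 0.028,"twist": 0},
    {"x": 0,"y": 0,"z": 0.034,"twist": 0},
    {"x": 0,"y": 0,"z": 0.034,"twist": 0},
    {"x": 0,"y": 0,"z": 0.034,"twist": 0},
    {"x": 0,"y": 0,"z": 0.034,"twist": 0},
    {"x": 0,"y": 0,"z": 0.034,"twist": 0},
  ],
)

```text
time: 3.8
tool_pos: [505.1, 267.9, 138.1]
tcp_rot: [3.141, 0.0, 2.471]
contact_force: [0.5, 0.7, 0.2]
grip_width: 27.7
finger_force: 0.0
```

Call:
play_rows(
  commands=[
    {"x": 0,"y": 0,"z": 0,"twist": 0},
    {"x": 0,"y": 0,"z": 0,"twist": 0},
    {"x": 0.0025,"y": -0.004,"z": 0,"twist": 0},
    {"x": 0.005,"y": -0.008,"z": 0,"twist": 0},
    {"x": 0.0065,"y": -0.0135,"z": 0,"twist": 0},
    {"x": 0.0075,"y": -0.019,"z": 0,"twist": 0},
    {"x": 0.0075,"y": -0.0245,"z": 0,"twist": 0},
    {"x": 0.007,"y": -0.03,"z": 0,"twist": 0},
  ],
  jaw=0.8,
)

```text
time: 4.6
tool_pos: [480.3, 248.2, 137.7]
tcp_rot: [-3.141, 0.0, 2.471]
contact_force: [0.7, 0.9, -1.5]
grip_width: 18.2
finger_force: 0.4
```

Call:
play_rows(
  commands=[
    {"x": -0.001,"y": -0.004,"z": 0,"twist": 0},
    {"x": -0.003,"y": -0.008,"z": 0,"twist": 0},
    {"x": -0.005,"y": -0.012,"z": 0,"twist": 0},
    {"x": -0.007,"y": -0.016,"z": 0,"twist": 0},
    {"x": -0.009,"y": -0.02,"z": 0,"twist": 0},
    {"x": -0.009,"y": -0.02,"z": 0,"twist": 0},
    {"x": -0.009,"y": -0.02,"z": 0,"twist": 0},
    {"x": -0.009,"y": -0.02,"z": 0,"twist": 0},
  ],
)

```text
time: 5.4
tool_pos: [475.1, 227.4, 137.6]
tcp_rot: [-3.141, -0.0, 2.471]
contact_force: [-0.3, 0.7, 0.5]
grip_width: 18.6
finger_force: 0.0
```

Call:
play_rows(
  commands=[
    {"x": 0,"y": 0,"z": 0,"twist": 0},
    {"x": 0,"y": 0,"z": -0.03,"twist": 0},
    {"x": 0,"y": 0,"z": -0.06,"twist": 0},
    {"x": 0.0,"y": 0.0,"z": -0.09,"twist": 0},
    {"x": 0.03,"y": -0.01,"z": -0.12,"twist": 0},
    {"x": 0.06,"y": -0.02,"z": -0.12,"twist": 0},
    {"x": 0.06,"y": -0.02,"z": -0.12,"twist": 0},
    {"x": 0.06,"y": -0.02,"z": -0.12,"twist": 0},
  ],
  jaw=0.4,
)

```text
time: 6.2
tool_pos: [415.6, 249.3, 257.9]
tcp_rot: [3.141, 0.001, 2.473]
contact_force: [0.8, 0.8, -0.3]
grip_width: 55.3
finger_force: 0.0
```

```bash
python3 - <<'E'
from h import *
o=bot.get_obs(); print(o['tool_pos'],o['tcp_rot'],o['grip_width'])
w=cap('wrist','w4.png')
print('expect knob',proj(w,(477,232,137)),'pivot',proj(w,(514,232,110)))
E
```

```text
[415.60946422 249.31866141 257.88503198] [3.14130441e+00 5.31378966e-04 2.47255568e+00] 55.29825968903073
expect knob (np.float64(312.7110062209565), np.float64(278.5394852390372)) pivot (np.float64(336.17862627959005), np.float64(293.70172823747487))
```

View pics/w4.png

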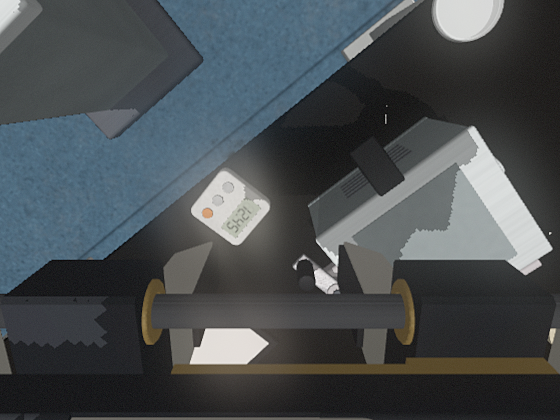

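The blade now points along the side, with the knob top near (308,275). I'll check the angle.

```bash
python3 - <<'E'
from h import *
w=cap('wrist','w5.png')
for p in [(308,275),(306,270),(309,278)]:
    k=ray(w,*p,137)[:2]; d=k-[514,232.2]; print(k,np.linalg.norm(d),np.arctan2(-d[0],d[1]))
im=w['pixels'][245:300,280:345,::-1]
cv2.imwrite('pics/w5c.png',cv2.resize(im,None,fx=9,fy=9))
E
```

```text
[472.74145104 230.78239046] 41.28289571807624 1.6051419865135355
[468.50659693 232.11176225] 45.49348864015474 1.5727358967725256
[475.20668545 229.86157942] 38.86372942204835 1.6310024345523222
```

View pics/w5c.png

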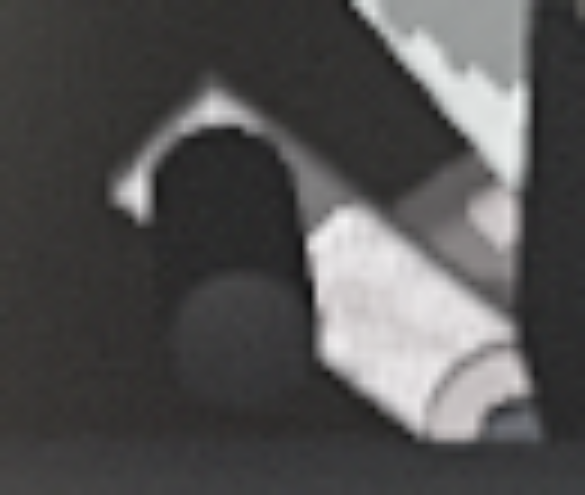

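```bash
python3 - <<'E'
from h import *
w=cap('wrist')
k=ray(w,306.7,282.8,137)[:2]; d=k-[514,232.2]; print(k,np.arctan2(-d[0],d[1]))
a=ray(w,280+215/9,245+80/9,108);b=ray(w,280+350/9,245+190/9,108);c=ray(w,280+510/9,245+318/9,108);print(a,b,c,np.arctan2((b-a)[1],(b-a)[0]),np.arctan2((c-a)[1],(c-a)[0]))
o=bot.get_obs();print(o['tool_pos'],o['tcp_rot'])
E
```

```text
[477.43128521 225.92476747] 1.7407422214258992
[469.133681   231.95679322 108.        ] [485.63125463 234.9935334  108.        ] [505.43163523 238.81943152 108.        ] 0.18203425741070683 0.1868584540784338
[416.50275162 248.79913039 257.20289734] [-3.14089876e+00 -5.38201971e-05  2.47067667e+00]
```

The hasp is at about 1.74, slightly past "along the side", so I'll nudge it back.

Call:
play_rows(
  commands=[
    {"x": -0.03,"y": 0.01,"z": 0,"twist": 0},
    {"x": -0.06,"y": 0.02,"z": 0,"twist": 0},
    {"x": -0.06,"y": 0.02,"z": 0.03,"twist": 0},
    {"x": -0.06,"y": 0.02,"z": 0.06,"twist": 0},
    {"x": -0.06,"y": 0.02,"z": 0.085,"twist": 0},
    {"x": -0.06,"y": 0.02,"z": 0.1,"twist": 0},
    {"x": -0.06,"y": 0.02,"z": 0.11,"twist": 0},
    {"x": -0.06,"y": 0.02,"z": 0.12,"twist": 0},
  ],
  jaw=0.7,
)

```text
time: 7.15
tool_pos: [475.9, 227.2, 136.9]
tcp_rot: [-3.141, -0.0, 2.471]
contact_force: [0.2, 0.5, -0.1]
grip_width: 27.8
finger_force: 0.0
```

Call:
play_rows(
  commands=[
    {"x": 0,"y": 0,"z": 0,"twist": 0},
    {"x": 0,"y": 0,"z": 0,"twist": 0},
    {"x": 0,"y": 0,"z": 0,"twist": 0},
    {"x": 0,"y": 0.002,"z": 0,"twist": 0},
    {"x": 0.001,"y": 0.004,"z": 0,"twist": 0},
    {"x": 0.0015,"y": 0.007,"z": 0,"twist": 0},
    {"x": 0.0015,"y": 0.007,"z": 0,"twist": 0},
    {"x": 0.0015,"y": 0.007,"z": 0,"twist": 0},
  ],
  jaw=0.8,
)

```text
time: 7.95
tool_pos: [478.0, 233.9, 137.5]
tcp_rot: [-3.141, -0.001, 2.471]
contact_force: [-3.6, -1.7, 0.4]
grip_width: 18.3
finger_force: 1.5
```

Call:
play_rows(
  commands=[
    {"x": 0,"y": 0,"z": 0,"twist": 0},
    {"x": 0,"y": 0,"z": 0,"twist": 0},
    {"x": 0,"y": -0.0005,"z": -0.03,"twist": 0},
    {"x": 0.0,"y": 0.0,"z": -0.06,"twist": 0},
    {"x": 0.0,"y": 0,"z": -0.09,"twist": -8},
    {"x": 0.04,"y": 0,"z": -0.12,"twist": -16},
    {"x": 0.06,"y": 0,"z": -0.12,"twist": -24},
    {"x": 0.06,"y": 0,"z": -0.12,"twist": -32},
  ],
  jaw=0.7,
)

```text
time: 8.75
tool_pos: [430.5, 272.8, 259.3]
tcp_rot: [3.139, 0.003, 3.038]
contact_force: [-0.2, -0.0, 0.0]
grip_width: 27.5
finger_force: 0.0
```

```bash
python3 - <<'E'
from h import *
w=cap('wrist','w6.png'); o=bot.get_obs();print(o['tool_pos'],o['tcp_rot'],w['eye'],o['joint_positions'])
a=proj(w,(514,232,110));b=proj(w,(477,232,137));print(a,b,proj(w,(443,320,103)))
E
```

```text
[431.19642127 272.12902628 258.72730125] [3.14024080e+00 2.50718352e-03 3.04415540e+00] [350.13460186 280.24378469 391.76939304] [ 4.12597532e-01  3.07179761e-01  1.55502067e+00 -4.62066044e-05
  1.27654415e+00 -1.06074990e+00]
(np.float64(240.74715260645263), np.float64(292.55841831171324)) (np.float64(230.86497350306485), np.float64(268.1307312896124)) (np.float64(338.55511335619957), np.float64(200.014707228366))
```

Call:
play_rows(
  commands=[
    {"x": -0.003,"y": 0.025,"z": 0,"twist": -3.5},
    {"x": -0.0055,"y": 0.05,"z": 0.02,"twist": -6.7},
    {"x": -0.0055,"y": 0.05,"z": 0.05,"twist": -6.7},
    {"x": -0.0055,"y": 0.05,"z": 0.08,"twist": -6.7},
    {"x": -0.0055,"y": 0.05,"z": 0.11,"twist": -6.7},
    {"x": -0.0055,"y": 0.05,"z": 0.13,"twist": -6.7},
    {"x": -0.0055,"y": 0.05,"z": 0.143,"twist": -6.7},
    {"x": -0.0055,"y": 0.05,"z": 0.151,"twist": -6.7},
  ],
  jaw=0.4,
)

```text
time: 9.6
tool_pos: [442.7, 319.9, 105.3]
tcp_rot: [-3.141, -0.001, -3.139]
contact_force: [-0.9, -0.3, -0.2]
grip_width: 54.7
finger_force: 0.0
```

Call:
play_rows(
  commands=[
    {"x": 0,"y": 0,"z": 0,"twist": 0},
    {"x": 0,"y": 0,"z": 0,"twist": 0},
    {"x": 0,"y": 0,"z": 0,"twist": 0},
    {"x": 0,"y": 0,"z": 0,"twist": 0},
    {"x": 0,"y": 0,"z": 0,"twist": 0},
    {"x": 0,"y": 0,"z": 0,"twist": 0},
    {"x": 0,"y": 0,"z": 0,"twist": 0},
    {"x": 0,"y": 0,"z": 0,"twist": 0},
  ],
  jaw=0.9,
)

```text
time: 10.4
tool_pos: [442.9, 321.3, 107.4]
tcp_rot: [3.139, 0.002, -3.137]
contact_force: [-0.7, 5.5, 1.4]
grip_width: 23.7
finger_force: 30.0
```

Call:
play_rows(
  commands=[
    {"x": -0.001,"y": 0,"z": -0.012,"twist": 0},
    {"x": -0.002,"y": 0,"z": -0.024,"twist": 0},
    {"x": -0.005,"y": 0,"z": -0.035,"twist": 0},
    {"x": -0.008,"y": 0,"z": -0.047,"twist": 0},
    {"x": -0.013,"y": 0,"z": -0.058,"twist": 0},
    {"x": -0.018,"y": 0,"z": -0.069,"twist": 0},
    {"x": -0.023,"y": 0,"z": -0.079,"twist": 0},
    {"x": -0.03,"y": 0,"z": -0.089,"twist": 0},
  ],
)

```text
time: 11.2
tool_pos: [472.4, 321.5, 195.9]
tcp_rot: [3.14, -0.0, -3.136]
contact_force: [1.0, 6.6, -5.8]
grip_width: 23.8
finger_force: 30.0
```

Call:
play_rows(
  commands=[
    {"x": -0.007,"y": 0,"z": -0.009,"twist": 0},
    {"x": -0.015,"y": 0,"z": -0.018,"twist": 0},
    {"x": -0.024,"y": 0,"z": -0.026,"twist": 0},
    {"x": -0.033,"y": 0,"z": -0.034,"twist": 0},
    {"x": -0.043,"y": 0,"z": -0.041,"twist": 0},
    {"x": -0.053,"y": 0,"z": -0.047,"twist": 0},
    {"x": -0.064,"y": 0,"z": -0.052,"twist": 0},
    {"x": -0.075,"y": 0,"z": -0.0565,"twist": 0},
  ],
)

```text
time: 12.0
tool_pos: [546.5, 322.0, 252.0]
tcp_rot: [3.14, -0.003, -3.136]
contact_force: [-2.3, 5.9, -3.4]
grip_width: 23.7
finger_force: 30.0
```

Call:
play_rows(
  commands=[
    {"x": -0.0115,"y": 0,"z": -0.0035,"twist": 0},
    {"x": -0.023,"y": 0,"z": -0.006,"twist": 0},
    {"x": -0.035,"y": 0,"z": -0.008,"twist": 0},
    {"x": -0.0465,"y": 0,"z": -0.009,"twist": 0},
    {"x": -0.0585,"y": 0,"z": -0.009,"twist": 0},
    {"x": -0.0705,"y": 0,"z": -0.0085,"twist": 0},
    {"x": -0.082,"y": 0,"z": -0.007,"twist": 0},
    {"x": -0.09,"y": 0,"z": -0.005,"twist": 0},
  ],
)

```text
time: 12.8
tool_pos: [637.6, 322.5, 258.3]
tcp_rot: [3.139, 0.001, -3.136]
contact_force: [-1.8, 4.3, 5.5]
grip_width: 23.6
finger_force: 30.0
```

Call:
play_rows(
  commands=[
    {"x": 0,"y": 0,"z": 0,"twist": 0},
    {"x": 0,"y": 0,"z": 0,"twist": 0},
    {"x": 0,"y": 0,"z": 0,"twist": 0},
    {"x": 0,"y": 0,"z": 0,"twist": 0},
    {"x": 0,"y": 0,"z": 0,"twist": 0},
    {"x": 0,"y": 0,"z": -0.015,"twist": 0},
    {"x": 0,"y": 0,"z": -0.035,"twist": 0},
    {"x": 0,"y": 0,"z": -0.06,"twist": 0},
  ],
  jaw=0.4,
)

```text
time: 13.6
tool_pos: [637.2, 321.0, 317.0]
tcp_rot: [-3.141, -0.002, -3.137]
contact_force: [-0.0, 0.1, -1.1]
grip_width: 55.4
finger_force: 0.0
```

Call:
play_rows(
  commands=[
    {"x": 0.0,"y": 0,"z": -0.02,"twist": 0},
    {"x": 0.04,"y": 0,"z": -0.03,"twist": 0},
    {"x": 0.08,"y": 0,"z": -0.03,"twist": 0},
    {"x": 0.115,"y": 0,"z": -0.01,"twist": 0},
    {"x": 0.145,"y": 0,"z": 0,"twist": 0},
    {"x": 0.15,"y": 0,"z": 0,"twist": 0},
    {"x": 0.15,"y": 0,"z": 0,"twist": 0},
    {"x": 0.15,"y": 0,"z": 0,"twist": 0},
  ],
)

```text
time: 14.4
tool_pos: [488.7, 320.6, 318.0]
tcp_rot: [3.141, 0.002, -3.137]
contact_force: [0.9, -0.2, -0.3]
grip_width: 55.1
finger_force: 0.0
```

```bash
python3 - <<'E'
from h import *
w=cap('wrist','w7.png'); o=bot.get_obs();print(o['tool_pos'],o['tcp_rot'],w['eye'])
print('plate tab',proj(w,(534,321,86)),'flap tip',proj(w,(641,320,270)), 'knob',proj(w,(477,232,137)))
E
```

```text
[488.88203432 320.46851809 317.66392849] [ 3.14120417e+00  1.61041122e-03 -3.13716725e+00] [408.02841318 319.67385938 450.48780787]
plate tab (np.float64(278.64250294086145), np.float64(213.9939041450549)) flap tip (np.float64(276.6987820439286), np.float64(466.33352746852876)) knob (np.float64(174.44109363124286), np.float64(169.72297983404133))
```

View pics/w7.png

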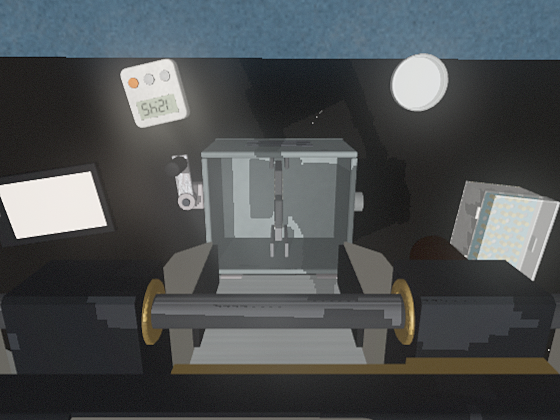

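The view shows the flap open behind, the blade along the side from (188,200) to (178,162), and the plate with its tab at about (279,213), as predicted.

Call:
play_rows(
  commands=[
    {"x": -0.025,"y": 0,"z": 0.02,"twist": 0},
    {"x": -0.0455,"y": 0,"z": 0.05,"twist": 0},
    {"x": -0.0455,"y": 0,"z": 0.08,"twist": 0},
    {"x": -0.0455,"y": 0,"z": 0.11,"twist": 0},
    {"x": -0.0455,"y": 0,"z": 0.13,"twist": 0},
    {"x": -0.0455,"y": 0,"z": 0.145,"twist": 0},
    {"x": -0.0455,"y": 0,"z": 0.155,"twist": 0},
    {"x": -0.0455,"y": 0,"z": 0.16,"twist": 0},
  ],
  jaw=0.6,
)

```text
time: 15.25
tool_pos: [533.7, 320.4, 156.1]
tcp_rot: [-3.141, -0.001, -3.137]
contact_force: [-0.9, 0.4, -1.0]
grip_width: 36.7
finger_force: 0.0
```

Call:
play_rows(
  commands=[
    {"x": 0,"y": 0,"z": 0.015,"twist": 0},
    {"x": 0,"y": 0,"z": 0.03,"twist": 0},
    {"x": 0,"y": 0,"z": 0.045,"twist": 0},
    {"x": 0,"y": 0,"z": 0.058,"twist": 0},
    {"x": 0,"y": 0,"z": 0.067,"twist": 0},
    {"x": 0,"y": 0,"z": 0.073,"twist": 0},
    {"x": 0,"y": 0,"z": 0.073,"twist": 0},
    {"x": 0,"y": 0,"z": 0.073,"twist": 0},
  ],
)

```text
time: 16.05
tool_pos: [533.4, 320.8, 84.6]
tcp_rot: [3.141, 0.001, -3.137]
contact_force: [-0.3, 0.3, 0.3]
grip_width: 36.5
finger_force: 0.0
```

Call:
play_rows(
  commands=[
    {"x": 0,"y": 0,"z": 0,"twist": 0},
    {"x": 0,"y": 0,"z": 0,"twist": 0},
    {"x": 0,"y": 0,"z": 0,"twist": 0},
    {"x": 0,"y": 0,"z": 0,"twist": 0},
    {"x": 0,"y": 0,"z": 0,"twist": 0},
    {"x": 0,"y": 0,"z": 0,"twist": 0},
    {"x": 0,"y": 0,"z": 0,"twist": 0},
    {"x": 0,"y": 0,"z": 0,"twist": 0},
  ],
  jaw=1,
)

```text
time: 16.85
tool_pos: [533.1, 320.7, 84.4]
tcp_rot: [3.142, 0.0, -3.137]
contact_force: [-0.2, 0.7, 3.0]
grip_width: 7.8
finger_force: 30.0
```

Call:
play_rows(
  commands=[
    {"x": 0,"y": 0,"z": -0.01,"twist": 0},
    {"x": 0,"y": 0,"z": -0.025,"twist": 0},
    {"x": 0,"y": 0,"z": -0.045,"twist": 0},
    {"x": 0,"y": 0,"z": -0.065,"twist": 0},
    {"x": 0,"y": 0,"z": -0.09,"twist": 0},
    {"x": 0,"y": 0,"z": -0.115,"twist": 0},
    {"x": 0,"y": 0,"z": -0.145,"twist": 0},
    {"x": 0,"y": 0,"z": -0.175,"twist": 0},
  ],
)

```text
time: 17.65
tool_pos: [532.7, 320.5, 260.6]
tcp_rot: [-3.141, -0.0, -3.137]
contact_force: [0.7, 0.1, -0.5]
grip_width: 7.7
finger_force: 30.0
```

Call:
play_rows(
  commands=[
    {"x": 0,"y": 0,"z": 0,"twist": 0},
    {"x": 0,"y": 0,"z": 0,"twist": 0},
    {"x": 0,"y": -0.03,"z": 0,"twist": 0},
    {"x": 0,"y": -0.06,"z": 0,"twist": 0},
    {"x": 0.0,"y": -0.09,"z": 0,"twist": 0},
    {"x": 0,"y": -0.12,"z": 0,"twist": 0},
    {"x": 0,"y": -0.145,"z": 0,"twist": 0},
    {"x": 0,"y": -0.15,"z": 0,"twist": 0},
  ],
)

```text
time: 18.45
tool_pos: [533.1, 168.2, 257.6]
tcp_rot: [-3.14, -0.003, -3.139]
contact_force: [-0.0, 0.2, -0.6]
grip_width: 7.8
finger_force: 30.0
```

```bash
python3 - <<'E'
from h import *
o=bot.get_obs();print(o['tool_pos'],o['tcp_rot'],o['grip_width'])
a=cap('top');g=cv2.cvtColor(a['pixels'],cv2.COLOR_RGB2GRAY)
w=cap('wrist','w8.png');print(w['eye'])
print([np.round(proj(w,p)).tolist() for p in [(503,98,9),(582,110,9),(603,-32,9),(525,-43,9)]])
gw=cv2.cvtColor(w['pixels'],cv2.COLOR_RGB2GRAY); m=((gw>170)*255).astype(np.uint8); m[250:]=0
for c in cv2.findContours(m,cv2.RETR_EXTERNAL,cv2.CHAIN_APPROX_SIMPLE)[0]:
    if cv2.contourArea(c)>500:
        r=cv2.minAreaRect(c);print(r,[np.round(ray(w,*p,9)[:2]).tolist() for p in cv2.boxPoints(r)])
E
```

```text
[533.12602312 168.2023301  257.61446253] [-3.1401832  -0.00336854 -3.13914934] 7.839096033574801
[453.27680994 168.3083807  390.75224854]
[[209.0, 139.0], [224.0, 213.0], [94.0, 231.0], [73.0, 160.0]]
((156.5885009765625, 184.05740356445312), (66.83000183105469, 116.71342468261719), 80.98067474365234) [[525.0, -21.0], [506.0, 98.0], [576.0, 106.0], [598.0, -20.0]]
((364.0, 153.0), (22.0, 54.0), 0.0) [[545.0, 246.0], [490.0, 243.0], [490.0, 265.0], [545.0, 269.0]]
((454.5, 170.0), (102.0, 89.0), 90.0) [[483.0, 299.0], [483.0, 388.0], [590.0, 406.0], [591.0, 310.0]]
((276.37579345703125, 49.67550277709961), (74.75897216796875, 33.04716873168945), 77.79953002929688) [[391.0, 144.0], [385.0, 174.0], [449.0, 190.0], [455.0, 158.0]]
((44.47944641113281, 39.55479049682617), (91.450439453125, 11.338200569152832), 65.55604553222656) [[377.0, -68.0], [374.0, -58.0], [446.0, -35.0], [450.0, -45.0]]
```

```bash
python3 - <<'E'
import cv2
im=cv2.imread('pics/w8.png')[115:255,50:250]
im=cv2.convertScaleAbs(im,alpha=2,beta=10)
cv2.imwrite('pics/w8c.png',cv2.resize(im,None,fx=4,fy=4,interpolation=cv2.INTER_CUBIC))
E
```

```text
(no output)
```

View pics/w8c.png

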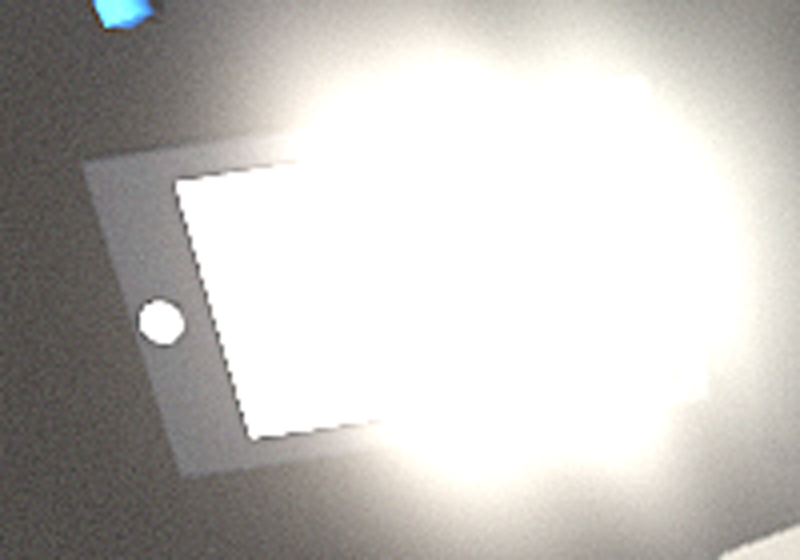

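The brightened crop shows the pad's frame corners at about (82,158), (182,476), (648,75) and (710,400) in crop pixels.

```bash
python3 - <<'E'
from h import *
w=cap('wrist'); o=bot.get_obs();print(o['tool_pos'],o['tcp_rot'],w['eye'])
c=[ray(w,50+u/4-.4,115+v/4-.4,9)[:2] for u,v in [(82,158),(182,476),(710,400),(648,75)]]
print(np.round(c,1).tolist(),np.mean(c,0))
for a,b in((0,1),(3,2)): d=c[b]-c[a];print(np.linalg.norm(d),np.arctan2(d[1],d[0]))
for a,b in((0,3),(1,2)): d=c[b]-c[a];print(np.linalg.norm(d),np.arctan2(-d[0],d[1]))
E
```

```text
[533.48380536 170.91619199 258.30852973] [ 3.14146249e+00 -1.72033962e-03 -3.13716069e+00] [453.30694635 169.39653541 390.94941282]
[[519.6, -43.3], [606.8, -29.6], [584.3, 115.0], [498.0, 102.5]] [552.16680869  36.13803852]
88.27238587166507 0.15590508770706457
87.24989611187331 0.14432067037553076
147.3827870315533 0.14673718480433584
146.36623269658824 0.1536994675844551
```

Call:
play_rows(
  commands=[
    {"x": -0.002,"y": -0.015,"z": 0,"twist": 6},
    {"x": -0.005,"y": -0.033,"z": 0.005,"twist": 13},
    {"x": -0.008,"y": -0.051,"z": 0.01,"twist": 20},
    {"x": -0.011,"y": -0.069,"z": 0.015,"twist": 27},
    {"x": -0.013,"y": -0.087,"z": 0.02,"twist": 34},
    {"x": -0.015,"y": -0.104,"z": 0.025,"twist": 41},
    {"x": -0.017,"y": -0.118,"z": 0.03,"twist": 48},
    {"x": -0.0195,"y": -0.135,"z": 0.035,"twist": 55},
  ],
)

```text
time: 19.4
tool_pos: [554.0, 36.8, 223.4]
tcp_rot: [-3.141, -0.001, 2.183]
contact_force: [0.6, -0.8, -1.2]
grip_width: 7.6
finger_force: 30.0
```

Call:
play_rows(
  commands=[
    {"x": 0,"y": 0,"z": 0.005,"twist": 7},
    {"x": 0,"y": 0,"z": 0.01,"twist": 14},
    {"x": 0,"y": 0,"z": 0.014,"twist": 21},
    {"x": 0,"y": 0,"z": 0.017,"twist": 25},
    {"x": 0,"y": 0,"z": 0.017,"twist": 26.7},
    {"x": 0,"y": 0,"z": 0.017,"twist": 26.7},
    {"x": 0,"y": 0,"z": 0.017,"twist": 26.7},
    {"x": 0,"y": 0,"z": 0.017,"twist": 26.7},
  ],
)

```text
time: 20.2
tool_pos: [554.1, 36.1, 207.3]
tcp_rot: [3.141, 0.0, 1.722]
contact_force: [0.8, -0.1, -1.7]
grip_width: 7.9
finger_force: 30.0
```

```bash
python3 - <<'E'
from h import *
for i in range(2):
    o=bot.get_obs();print(o['time'],o['tool_pos'],o['tcp_rot'],o['grip_width'],o['finger_force'],o['dq'].round(3))
    w=cap('wrist','w9.png')
a=cap('top'); g=cv2.cvtColor(a['pixels'],cv2.COLOR_RGB2GRAY)
print('flap/hasp: top rows through y-centre line'); print(g[150:225:2,200].tolist()); print(g[196:206,222:242].tolist())
gw=cv2.cvtColor(w['pixels'],cv2.COLOR_RGB2GRAY)
yaw=1.72; tx=np.array([np.cos(yaw),np.sin(yaw),0])
p=np.array(o['tool_pos'])
for z in (129,187): print(z,[np.round(proj(w,[*(p+s*40*tx)[:2],z])).tolist() for s in (1,-1)])
E
```

```text
20.2 [554.0969653   36.05400461 207.31909401] [3.14132102e+00 6.72252391e-05 1.72201572e+00] 7.882955477188348 29.9912678450346 [-0.003 -0.003  0.001 -0.001  0.     0.004]
20.25 [554.07724905  35.93982198 207.32267369] [3.14133877e+00 1.43314130e-04 1.72169631e+00] 7.442790706323406 29.991463646292686 [-0.002 -0.    -0.001 -0.001 -0.002  0.004]
flap/hasp: top rows through y-centre line
[53, 57, 49, 51, 96, 135, 137, 137, 136, 133, 134, 154, 101, 159, 181, 189, 193, 196, 191, 193, 193, 193, 193, 193, 194, 193, 193, 185, 185, 160, 140, 131, 63, 58, 59, 57, 57, 54]
[[204, 191, 158, 159, 184, 201, 221, 234, 235, 240, 232, 180, 101, 42, 30, 24, 19, 26, 25, 25], [207, 194, 159, 160, 179, 198, 217, 224, 217, 221, 221, 183, 105, 42, 28, 28, 27, 25, 19, 25], [208, 193, 161, 162, 183, 198, 216, 217, 188, 186, 206, 178, 104, 43, 25, 23, 26, 22, 24, 21], [208, 192, 162, 162, 183, 202, 227, 226, 205, 199, 212, 175, 100, 42, 24, 22, 24, 20, 28, 25], [206, 194, 163, 162, 183, 206, 234, 237, 234, 233, 231, 185, 106, 44, 27, 21, 18, 27, 28, 24], [208, 194, 162, 162, 187, 210, 235, 243, 245, 245, 241, 199, 110, 45, 27, 27, 26, 23, 20, 22], [205, 195, 161, 163, 183, 200, 231, 245, 249, 251, 248, 208, 111, 40, 20, 24, 24, 22, 24, 24], [204, 185, 158, 167, 181, 170, 202, 243, 251, 253, 251, 213, 111, 41, 25, 25, 26, 26, 23, 24], [198, 172, 150, 167, 175, 144, 171, 238, 252, 252, 251, 225, 130, 49, 26, 20, 25, 25, 22, 24], [191, 161, 148, 179, 179, 135, 151, 232, 251, 253, 252, 236, 141, 52, 25, 25, 25, 23, 23, 23]]
129 [[282.0, 156.0], [281.0, 283.0]]
187 [[283.0, 181.0], [282.0, 343.0]]
```

```bash
python3 - <<'E'
import cv2
g=cv2.imread('pics/w9.png',0)
for r in range(120,262,6): print(r,g[r,258:308:3].tolist())
E
```

```text
120 [213, 213, 212, 214, 215, 216, 215, 215, 214, 215, 216, 216, 216, 216, 215, 216, 216]
126 [213, 213, 214, 214, 215, 215, 216, 215, 216, 216, 215, 216, 216, 216, 216, 216, 217]
132 [214, 214, 216, 216, 214, 216, 216, 216, 216, 216, 217, 216, 216, 216, 216, 216, 216]
138 [214, 215, 215, 216, 216, 217, 217, 216, 216, 217, 216, 217, 216, 217, 217, 218, 216]
144 [216, 216, 217, 217, 216, 217, 217, 217, 218, 217, 217, 217, 218, 218, 217, 218, 217]
150 [217, 217, 218, 219, 219, 218, 218, 219, 219, 218, 219, 217, 218, 217, 217, 218, 217]
156 [220, 220, 219, 220, 220, 221, 220, 219, 219, 219, 218, 219, 217, 218, 218, 219, 218]
162 [221, 220, 222, 221, 227, 153, 151, 145, 142, 215, 220, 219, 219, 219, 219, 220, 219]
168 [226, 224, 224, 224, 206, 167, 163, 159, 155, 169, 220, 220, 220, 220, 220, 219, 220]
174 [255, 255, 255, 255, 225, 171, 168, 164, 160, 149, 222, 221, 220, 220, 221, 221, 219]
180 [255, 255, 255, 255, 179, 178, 173, 169, 165, 154, 255, 219, 221, 220, 221, 221, 221]
186 [255, 255, 255, 255, 182, 184, 178, 173, 170, 166, 255, 213, 222, 222, 221, 221, 219]
192 [255, 255, 255, 
[... 359 characters left out ...]
 255, 198, 199, 197, 193, 190, 186, 255, 255, 255, 255, 255, 255, 255]
222 [255, 255, 255, 255, 195, 197, 194, 191, 188, 183, 252, 255, 255, 255, 255, 255, 255]
228 [255, 255, 255, 255, 190, 193, 191, 189, 185, 179, 255, 255, 255, 255, 255, 255, 255]
234 [181, 183, 182, 177, 187, 188, 187, 186, 182, 176, 182, 147, 144, 140, 136, 135, 132]
240 [172, 174, 173, 172, 179, 185, 181, 179, 177, 173, 150, 141, 137, 136, 132, 129, 127]
246 [182, 183, 167, 158, 167, 164, 161, 157, 152, 150, 128, 123, 168, 166, 166, 165, 152]
252 [173, 174, 151, 145, 157, 156, 153, 150, 148, 146, 120, 112, 166, 163, 164, 160, 161]
258 [165, 167, 134, 135, 148, 148, 145, 140, 140, 137, 115, 107, 164, 158, 159, 161, 161]
```

```bash
python3 -c "
from plant import bot
print(bot.close_job())"
```

```text
the job is handed in; nothing more can be done
None
```

The job is handed in: the gripper holds the filter plate still and upright over the pad centre, lower edge about 12 cm above it and face along the pad's long side, with the hasp swung to the housing's side, the flap leaning back open, and about 20 of the 67 s used.

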